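# Plug a battery pack into the floating socket of a sloping charging dock

## Robot

A 7-joint arm with a two-finger parallel gripper is mounted at the origin on a cart in front of the work surface, level with it; the furniture and walls round the work are solid. World frame = base frame: x ahead of the robot, y to its left, z up, the work surface at z = 0. Lengths are in m, angles in rad, forces in N, time in s.
With the tool pointing down it reaches from about 0.425 to 0.825 m from the base axis. Payload 3.6 kg.
Tool frame: the origin (TCP) lies midway between the tips of the shut fingers; the grasp point (between the pads) lies 19 mm behind it; z points along the fingers, y is the direction in which the jaws open and shut (so a half turn about z gives the same grasp; the last joint's range is limited). The gripper opens to 85 mm and grips with 20 to 120 N. Pads are 22 mm wide; open, the fingers measure 114 mm over their backs; the gripper's body (76 mm by 85 mm) begins 54 mm behind the grasp point. The pads swing forward as they close: fully open they stand 13 mm farther back than shut.
Start: joints at [1.129, 0.615, -0.013, 1.423, 0.008, 1.103, -0.04], TCP at [0.262, -0.595, 0.231] pointing down, gripper open.
Joint ranges: [-3.12, 3.12], [-0.3, 2.06], [-1.34, 1.32], [0.26, 2.42], [-1.36, 4.5], [0.01, 1.98], [-2.84, 2.84]. Speed limits (rad/s): [2.79, 2.79, 3.14, 3.14, 3.14, 3.14, 3.14].

## Interface

Orientations are given as a rotation vector (axis times angle).
In Python, from rig import observe, get_image, calibration, close_job, search_frame, regions_of gives the robot as it stands.
- The arm moves only by the tool step_arm, never from a script. Its argument "steps" is a list of rows, each an object of numbers: "ax", "ay", "az": the turn, a rotation vector about the tool's x, y, z in units of 10 degrees (1.0 is 10 degrees); "dx", "dy", "dz": the shift along the tool's x, y, z in m; "grip": the finger opening in m, from 0 to 0.0854. A call has 1 to 5 rows; each row is the pose to reach, as a shift and turn from the pose commanded when the call began, along the tool's axes at that moment; what a row does not reach only later rows make up. A row lasts 1/8 s, in which the tool goes at most 62.5 mm and 10.7 degrees, less where a joint would pass 70% of its speed; a pose out of reach is approached as far as the arm can. A call with a gripper value outside its range is refused whole. The fingers move at their own pace and stop on an object; the grip force is fixed at half the most. Time passes only in rows, so rows that repeat a pose let the fingers close. It gives the time, the measured TCP pose, the force and the opening at its end, in the units of the state.
- observe(): the state, without advancing time (a new reading comes with each control period).
- get_image(name): name is "scene" or "top"; returns the picture (480x640x3 uint8, red, green, blue); there is no depth.
- calibration(name): a dict with "mtx" (3x3 intrinsics, pixels), "R" (3x3) and "t" (3): a world point X has camera coordinates R X + t. Camera axes: x right, y down, z forward; pixel columns grow to the right and rows downward; lengths in m; the calibration is good to about 2 mm. A picture is of the moment at which its call begins. calibration takes no time and is no camera call.
- close_job(): hands the job in, once; it reports no verdict.
Trained networks look in the newest picture that a camera, given by its name, has taken for a name from the list of things; names that differ only in an ending like _2 or _b are one class to them, and where a whole thing is asked for, a point or a joint stands for the part that bears it (a point fixed in the world has none). Each returns a list of dicts, best first, with "p" (0 to 1); they miss things now and then, are a little off and sometimes report something else, mostly with a low value. They report only what shows in the picture. A call takes as long as a camera call. They do not tell look-alikes from the thing itself.
- search_frame(camera, name): "uv" ([column, row] in pixels, amid what is visible of it).
- regions_of(camera, name): "mask" (480x640 bool, what is visible of it) and "uv" ([column, row] in pixels, amid what is visible of it).
The state is a dict: "time": time; "q": joint angles; "joint_vel": joint speeds; "tau": joint torques, N m; "tcp_pos": TCP position; "tool_rot": TCP orientation; "force": force on the tool from outside, world axes, zero at the start; "torque": the same for the moment, N m; "grip_width": opening from 0.0 (shut) to 1.0 (fully open).
Only numpy, scipy, OpenCV 4.12 (cv2) and the standard library are available. Lean on these libraries where they do the work, as an engineer would, in place of code of your own. Each camera call takes 0.05 s, during which the arm holds its last target. There are 200 camera calls.

## Task

Take the black battery pack out of its parking cradle and plug it fully home into the socket block on the sloping front of the charging dock, then let go of it. The socket block floats sideways on its rails, so feel for it. Do not knock or shift the small bottle and the pipette tip store that stand nearby.

Things in the scene. Friction and masses are not known exactly. Their poses are not given: they have to be found in the camera images.
- pack: Loose black battery pack, 96 mm high, standing prongs down in the cradle. Origin: centre of its underside (prong tips); z up, x its thickness, y its width. Prongs z 0-20 mm, 28 mm thick (x): a wide one, y -28 to +6 mm, and a narrow one, y +14 to +28 mm; tips taper 1.5 mm a side over 4 mm. Case 44 (x) x 64 (y) mm, z 20-60 mm; ribbed grip head 26 (x) x 54 (y) mm, z 60-96 mm.
- pack_grip (a point): Middle of the pack's grip head, on the pack's z axis 84 mm above the prong tips; grip the head here across its 26 mm (the pack's x). Axes as the pack's.
- cradle: Parking cradle, fixed grey plate 70 (x) x 100 (y) x 24 mm high with one pocket 34 x 62 mm, 12 mm deep, in which the pack's prongs stand loosely. Origin: centre of the underside, z up.
- dock: Charging dock, fixed white console 150 (x) x 200 (y) mm, 108 mm high at the rear and 30 mm at the front, with a sloping top that faces the robot. Origin: centre of its underside, z up, front towards -x.
- panel: Sloping aluminium face of the dock, 126 x 186 mm. Origin: centre of its surface; z is the outward normal, 30 degrees from vertical towards the robot; x points up the slope, y along the two rails (10 mm high) that guide the socket block. With the plug fully home, the pack's origin is at panel z = 6 mm, x = 0, its x, y, z axes along the panel's.
- rail_mid (a point): Middle of the rail travel, 26 mm out from the panel's origin along its normal: level with the socket block's top face. The grey socket block, 50 (x) x 100 (y) x 26 mm, has x = 0 here, but its y is not measured: it stands anywhere from -20 to +20 mm along y from this point, held by 15 N of friction, and must be found by touch or seen.
- rail_end (a point): The rail stop at the +y end, 73 mm from the middle. Holes in the socket block: 23 mm deep, 1 mm larger on each side than the prongs and laid out like them: a wide hole (30 x 36 mm) centred 11 mm to -y of the block's centre, a narrow one (30 x 16 mm) 21 mm to +y. The plug goes in one way round only; home, its case rests on the block.
- amber_bottle: Bystander: amber bottle, diameter 60, 162 mm high, standing firmly fixed behind the cradle; origin at the centre of its base.
- small_bottle: Bystander: small loose laboratory bottle with a cap, diameter 44, 77 mm high, standing in front of the dock; origin at the centre of its base.
- tip_store: Bystander: loose box for pipette tips with a lid, 106 (x) x 134 (y) x 126 mm high, to the left of the dock; origin at the centre of its base.
Things that resemble listed ones, but are neither listed nor needed, are in the scene too. Leave any blue look-alike of the pack alone.

How it is judged:
On the way:
1. the pack is lifted clear of its cradle (height (world z) of pack above 0.04 m and contact force between pack and cradle below 0.1 N), for 0.2 s.
At the end, for the whole second after the job is handed in: The pack sits fully home in the socket block: its origin is between 2 and 8.5 mm above the panel along the panel's normal (home is 6 mm), within 5 mm of the panel's middle line in x and within 24 mm in y, its axis within 0.07 rad of the panel's normal, at rest (under 0.02 m/s) and released (z of pack in the frame of panel between 0.002 and 0.0085 m and x of pack in the frame of panel between -0.005 and 0.005 m and y of pack in the frame of panel between -0.024 and 0.024 m and angle between the z axis of pack and the z axis of panel, either way round below 0.07 rad and linear speed of pack below 0.02 m/s); the robot touches nothing.
It fails at once if the small bottle or the tip store is shifted more than 25 mm or tipped more than 0.3 rad (distance of any of small_bottle, tip_store from where it was at the start of the episode above 0.025 m or angle between any of small_bottle, tip_store's own z axis and vertical above 0.3 rad).
It also fails if it takes over 48 s, if anything falls off the work surface, if the arm or the gripper's body presses on something with over 40 N, if the wrist force passes 120 N, or if a joint passes its speed limit or range.

## Working session

There is one attempt and no reset: what is moved stays moved. The work goes in short steps, Python scripts to look and compute and a tool call to move; the robot and the scene stay as the last step left them, time stands still between calls to the robot, and variables do not carry over. Pictures are saved under pics/ and viewed, about 8 in all and at most 12, crops included, and the job is handed in when it is done.

Besides the shell and the picture viewer there is one more tool, called by a JSON object that holds its "fn" and its "kwargs". step_arm: Moves the arm, as the interface text tells. Its arguments: {"type":"object","properties":{"steps":{"type":"array"}},"required":["steps"]}

```bash
mkdir -p pics; ls
python3 - <<'E'
from rig import *
import cv2,numpy as np
for n in("scene","top"):
    im=get_image(n); cv2.imwrite(f"pics/{n}0.png",im[:,:,::-1])
    c=calibration(n); print(n,np.round(c["mtx"],1).tolist(),np.round(c["R"],4).tolist(),np.round(c["t"],4).tolist())
    for k in("pack","cradle","dock","panel","rail_mid","amber_bottle","small_bottle","tip_store"):
        print(n,k,[(round(d["p"],2),np.round(d["uv"]).tolist()) for d in search_frame(n,k)])
print(observe())
E
```

```text
pics
scene [[601.4, 0.0, 328.2], [0.0, 601.4, 241.6], [0.0, 0.0, 1.0]] [[-0.7085, -0.7055, 0.019], [-0.548, 0.5329, -0.6448], [0.4448, -0.4673, -0.7641]] [0.4289, 0.3037, 1.2669]
scene pack [(0.91, [460.0, 207.0]), (0.82, [410.0, 242.0]), (0.81, [390.0, 208.0]), (0.8, [418.0, 178.0])]
scene cradle [(0.68, [421.0, 195.0])]
scene dock [(0.81, [287.0, 254.0]), (0.6, [293.0, 253.0])]
scene panel [(0.92, [290.0, 252.0])]
scene rail_mid [(0.61, [293.0, 254.0])]
scene amber_bottle [(0.83, [350.0, 161.0])]
scene small_bottle [(0.9, [397.0, 283.0])]
scene tip_store [(0.75, [178.0, 303.0]), (0.73, [287.0, 253.0])]
top [[594.5, 0.0, 317.5], [0.0, 594.5, 241.2], [0.0, 0.0, 1.0]] [[0.0185, -0.9998, 0.0008], [-0.9814, -0.0183, -0.1911], [0.191, 0.0028, -0.9816]] [0.09, 0.5557, 1.5335]
top pack [(0.97, [388.0, 295.0]), (0.83, [455.0, 254.0]), (0.7, [461.0, 303.0]), (0.62, [406.0, 251.0])]
top cradle [(0.93, [444.0, 262.0])]
top dock [(0.68, [299.0, 228.0])]
top panel [(0.78, [301.0, 232.0])]
top rail_mid [(0.87, [300.0, 235.0]), (0.58, [299.0, 229.0])]
top amber_bottle [(0.66, [416.0, 193.0]), (0.21, [299.0, 236.0]), (0.17, [300.0, 230.0])]
top small_bottle [(0.81, [348.0, 314.0])]
top tip_store [(0.72, [194.0, 206.0])]
{'time': 0.9, 'q': array([ 1.12950145,  0.61488572, -0.01262495,  1.42337431,  0.00814537,
        1.10338915, -0.04040577]), 'joint_vel': array([-7.84056081e-04, -1.28581635e-03, -1.26560394e-03,  1.03927425e-05,
        2.22028736e-03, -8.94961165e-04, -1.34482358e-03]), 'tau': array([ 5.21973811e-05, -4.69103837e+01,  2.59174844e-01, -1.71345162e+01,
        1.00007176e-02,  1.68117906e-03, -2.31370029e-05]), 'tcp_pos': array([ 0.26196944, -0.59485767,  0.23131498]), 'tool_rot': array([-3.07423582e+00, -6.47014243e-01, -1.47589333e-05]), 'force': array([ 0.45236948, -0.37332984, -0.05815559]), 'torque': array([0.01652336, 0.00244119, 0.00711358]), 'grip_width': 1.00252364538486}
```

View pics/scene0.png

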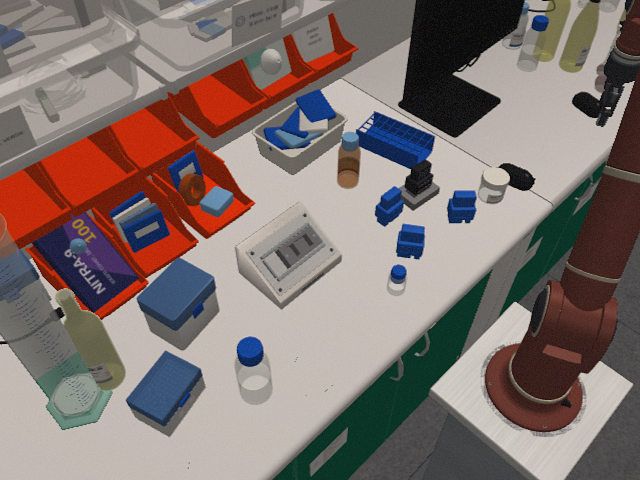

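View pics/top0.png

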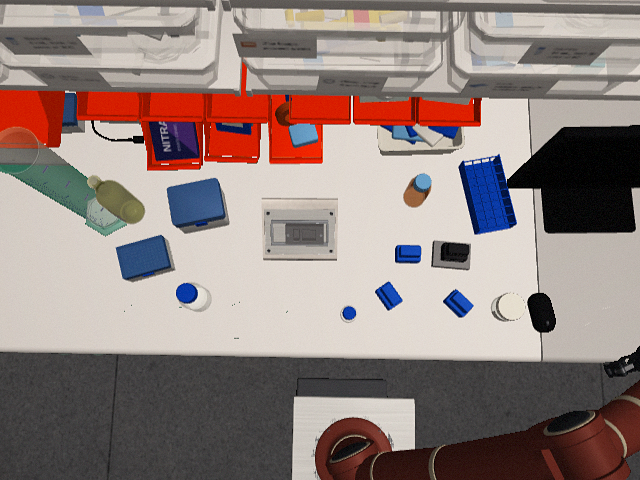

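The black pack stands in the grey cradle at scene (418,178) / top (455,252). The dock is at scene (290,253) / top (300,230). There are three blue look-alikes, and the small bottle is at top (348,314). Next I'll zoom in and triangulate.

```bash
cat > h.py <<'E'
from rig import *
import cv2,numpy as np
from scipy.spatial.transform import Rotation as Ro
C={n:calibration(n) for n in("scene","top")}
def proj(n,X):
    c=C[n];p=np.atleast_2d(X)@np.array(c["R"]).T+c["t"];p=p@np.array(c["mtx"]).T;return p[:,:2]/p[:,2:]
def atz(n,uv,z):
    c=C[n];R=np.array(c["R"]);o=-R.T@c["t"];d=R.T@np.linalg.solve(c["mtx"],[*uv,1]);return o+d*(z-o[2])/d[2]
def tri(u,v):
    P=[np.array(C[n]["mtx"])@np.c_[C[n]["R"],C[n]["t"]] for n in("scene","top")]
    x=cv2.triangulatePoints(P[0],P[1],np.array(u,float).reshape(2,1),np.array(v,float).reshape(2,1))[:,0];return x[:3]/x[3]
def crop(im,x,y,w,h,s): return cv2.resize(im[y:y+h,x:x+w],None,fx=s,fy=s,interpolation=cv2.INTER_CUBIC)
E
python3 - <<'E'
from h import *
s=get_image("scene");t=get_image("top")
A=np.hstack([crop(s,230,195,120,115,3.3333)[:300*1],crop(t,255,190,90,86.25 and 86,4.4444)[:300]]) if 0 else None
f=lambda im,x,y,w,h: cv2.resize(im[y:y+h,x:x+w],(400,300),interpolation=cv2.INTER_CUBIC)
A=np.vstack([np.hstack([f(s,230,200,120,90),f(t,250,190,100,75)]),np.hstack([f(s,380,145,80,60),f(t,424,222,80,60)])])
cv2.imwrite("pics/c1.png",A[:,:,::-1])
for n in("scene","top"):
    for k in("panel","dock","cradle","tip_store","small_bottle"):
        for r in regions_of(n,k)[:1]:
            m=r["mask"];ys,xs=np.where(m);q=cv2.minAreaRect(np.c_[xs,ys].astype(np.float32))
            print(n,k,round(r["p"],2),np.round(r["uv"]),m.sum(),np.round(cv2.boxPoints(q)).tolist())
print("pack",tri((419,176),(455,252)),"cr top z24",atz("top",(452,255),.024))
print("tip",atz("top",(197,204),.126),"small",atz("top",(348,313),.077))
E
```

```text
scene dock 0.85 [287. 253.] 6419 [[225.0, 253.0], [299.0, 198.0], [345.0, 259.0], [272.0, 315.0]]
scene cradle 0.97 [421. 198.] 451 [[401.0, 187.0], [438.0, 184.0], [440.0, 206.0], [403.0, 210.0]]
scene small_bottle 0.72 [292. 253.] 3975 [[245.0, 252.0], [302.0, 206.0], [338.0, 251.0], [281.0, 297.0]]
top panel 0.75 [296. 234.] 3211 [[264.0, 209.0], [334.0, 209.0], [334.0, 254.0], [264.0, 254.0]]
top dock 0.6 [299. 230.] 4654 [[262.0, 198.0], [337.0, 198.0], [337.0, 261.0], [262.0, 261.0]]
top tip_store 0.71 [196. 206.] 2749 [[164.0, 187.0], [221.0, 176.0], [231.0, 225.0], [174.0, 237.0]]
top small_bottle 0.69 [348. 313.] 233 [[340.0, 306.0], [356.0, 306.0], [356.0, 322.0], [340.0, 322.0]]
pack [ 0.53023025 -0.26145422  0.06964254] cr top z24 [ 0.52845171 -0.26456785  0.024     ]
tip [0.63173597 0.41225263 0.126     ] small [0.36299946 0.01838954 0.077     ]
```

View pics/c1.png

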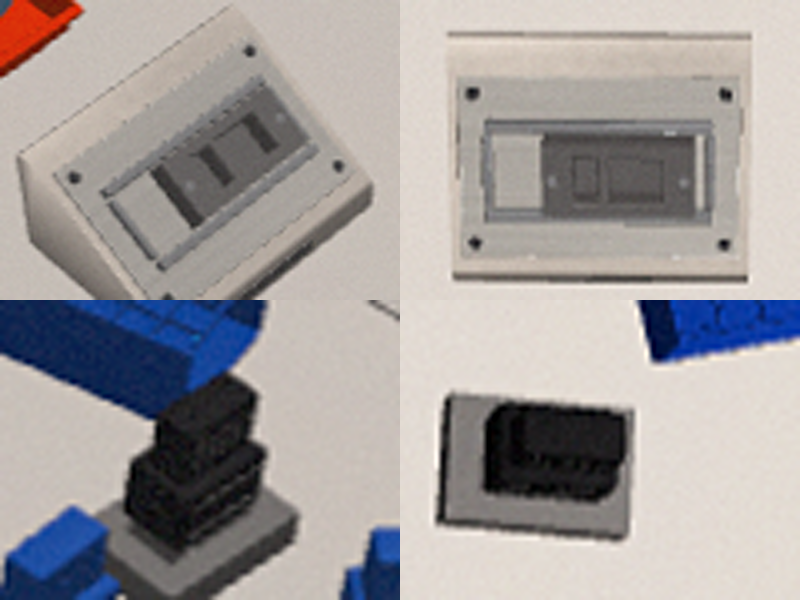

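The zoomed view shows the socket block clearly. In the top view the narrow hole is at about (296.5,235), on the +y side, and the wide one at about (309,235). I'll compute the poses from these.

Run:
```python
from h import *
np.set_printoptions(precision=4,suppress=True)
o=observe();print(Ro.from_rotvec(o["tool_rot"]).as_matrix())
T=[(268.25,213.25),(331.5,213.5),(331.25,251),(268.75,251)];S=[(252.5,253.4),(305,215),(331.4,249.8),(280.1,289.1)]
P=np.array([tri(s,t) for s,t in zip(S,T)]);c=P.mean(0);print(P,"c",c)
ex=(P[0]+P[1]-P[2]-P[3]);ey=(P[0]+P[3]-P[1]-P[2]);ex/=np.linalg.norm(ex);ey/=np.linalg.norm(ey);n=np.cross(ex,ey);print("ex",ex,"ey",ey,"n",n)
print("yaw",np.degrees(np.arctan2(-ey[0],ey[1])),"tilt",np.degrees(np.arctan2(-n[0],n[2])))
for name,uv in dict(narrow=(296.5,235),wide=(309,235),bl=(285.5,235),br=(324.25,235)).items():
    X=atz("top",uv,c[2]+.026*.866);print(name,X,"panel y",(X-c)@ey,"x",(X-c)@ex)
# scene holes / block
# cradle corners (top crop, z=.024)
f=lambda x,y:((x-400)/5+424,(y-300)/5+222)
K=np.array([atz("top",f(*p),.024) for p in((450,393),(634,408),(628,540),(443,523))]);print("cradle",K,K.mean(0))
# head top corners at z=.108
H=np.array([atz("top",f(*p),.108) for p in((520,405),(628,408),(626,462),(518,458))]);print("head",H,H.mean(0))
g=lambda x,y:(x/5+380,(y-300)/5+145)
print("head scene", np.array([atz("scene",g(*p),.108) for p in((155,425),(217,375),(257,393),(195,445))]).mean(0))
print("amber",atz("scene",(348,183),0),atz("top",(414,202),0))
print("blue",[atz("top",u,.09) for u in((388,295),(461,303),(406,251))])
```

```text
[[ 0.9152  0.403   0.    ]
 [ 0.403  -0.9152  0.0001]
 [ 0.     -0.     -1.    ]]
[[0.6189 0.2311 0.0944]
 [0.6208 0.0651 0.0958]
 [0.5311 0.0635 0.0413]
 [0.5276 0.231  0.0466]] c [0.5746 0.1477 0.0696]
ex [0.8704 0.0082 0.4922] ey [-0.0163  0.9998  0.0117] n [-0.492  -0.0183  0.8704]
yaw 0.9361518850212704 tilt 29.47800361382605
narrow [0.562  0.1552 0.0921] panel y 0.008025529917915192 x 0.00012741520576875512
wide [0.5626 0.1226 0.0921] panel y -0.02458053436578785 x 0.0003884940093436645
bl [0.5614 0.1839 0.0921] panel y 0.03671797654700636 x -0.00010232701556713701
br [0.5633 0.0829 0.0921] panel y -0.06436138977831113 x 0.0007070218158867996
cradle [[ 0.5673 -0.2166  0.024 ]
 [ 0.5609 -0.3165  0.024 ]
 [ 0.4883 -0.311   0.024 ]
 [ 0.4957 -0.2114  0.024 ]] [ 0.528  -0.2639  0.024 ]
head [[ 0.5449 -0.236   0.108 ]
 [ 0.5444 -0.2915  0.108 ]
 [ 0.5161 -0.2897  0.108 ]
 [ 0.5172 -0.2343  0.108 ]] [ 0.5307 -0.2629  0.108 ]
head scene [ 0.5273 -0.256   0.108 ]
amber [ 0.6901 -0.1621  0.    ] [ 0.6811 -0.1674  0.    ]
blue [array([ 0.4099, -0.083 ,  0.09  ]), array([ 0.3928, -0.2695,  0.09  ]), array([ 0.5252, -0.1303,  0.09  ])]
```

{"fn": "step_arm", "kwargs": {"steps": [{"dx": 0.047, "dy": -0.0245, "dz": 0.0, "az": -0.8, "grip": 0.0854}, {"dx": 0.094, "dy": -0.049, "dz": 0.0, "az": -1.6, "grip": 0.0854}, {"dx": 0.142, "dy": -0.074, "dz": 0.0, "az": -2.4, "grip": 0.0854}, {"dx": 0.189, "dy": -0.098, "dz": 0.0, "az": -3.2, "grip": 0.0854}, {"dx": 0.237, "dy": -0.123, "dz": 0.0, "az": -4.0, "grip": 0.0854}]}}

```text
invalid input at $.steps[0]: expected keys ax, ay, az, dx, dy, dz, grip
```

```bash
cat >> h.py <<'E'
np.set_printoptions(precision=4,suppress=True)
def to(p,Rt,quiet=0):
    """shift/turn in tool axes from the present pose to p,Rt"""
    o=observe();R=Ro.from_rotvec(o["tool_rot"]).as_matrix()
    print("t",round(o["time"],2),"tcp",o["tcp_pos"],"F",o["force"],"w",round(o["grip_width"],3),"q",o["q"])
    print("d",R.T@(np.array(p)-o["tcp_pos"]),"a/10deg",np.degrees(Ro.from_matrix(R.T@Rt).as_rotvec())/10)
def down(yaw):  # tool y along world x turned by yaw deg
    return Ro.from_euler("z",yaw,degrees=True).as_matrix()@np.array([[0,1,0],[1,0,0],[0,0,-1.]])
E
python3 -c "
from h import *
to([.529,-.262,.17],down(-2))"
```

```text
t 1.5 tcp [ 0.262  -0.5949  0.2313] F [-0.079  -0.2189 -0.0737] w 1.003 q [ 1.1295  0.6149 -0.0126  1.4234  0.0081  1.1034 -0.0404]
d [ 0.3785 -0.197   0.0613] a/10deg [-0.0001 -0.0003 -6.4232]
```

{"fn": "step_arm", "kwargs": {"steps": [{"ax": 0, "ay": 0, "dx": 0.047, "dy": -0.0245, "dz": 0.0, "az": -0.8, "grip": 0.0854}, {"ax": 0, "ay": 0, "dx": 0.094, "dy": -0.049, "dz": 0.0, "az": -1.6, "grip": 0.0854}, {"ax": 0, "ay": 0, "dx": 0.142, "dy": -0.074, "dz": 0.0, "az": -2.4, "grip": 0.0854}, {"ax": 0, "ay": 0, "dx": 0.189, "dy": -0.098, "dz": 0.0, "az": -3.2, "grip": 0.0854}, {"ax": 0, "ay": 0, "dx": 0.237, "dy": -0.123, "dz": 0.0, "az": -4.0, "grip": 0.0854}]}}

```text
time: 2.12
tcp_pos: [0.4302, -0.3856, 0.2316]
tool_rot: [2.663, 1.664, 0.0]
force: [-0.4, -1.4, 0.6]
grip_width: 1.0
```

```bash
python3 -c "
from h import *
to([.529,-.262,.15],down(-2))"
```

```text
t 2.12 tcp [ 0.4302 -0.3856  0.2316] F [-0.407  -1.3823  0.6161] w 1.0 q [ 0.833   0.5082 -0.2187  1.6363  0.1253  1.01    0.1207]
d [0.1545 0.0345 0.0816] a/10deg [ 0.0038  0.0029 -2.3997]
```

{"fn": "step_arm", "kwargs": {"steps": [{"ax": 0, "ay": 0, "dx": 0.05, "dy": 0.011, "dz": 0.0, "az": -0.8, "grip": 0.0854}, {"ax": 0, "ay": 0, "dx": 0.1, "dy": 0.023, "dz": 0.01, "az": -1.6, "grip": 0.0854}, {"ax": 0, "ay": 0, "dx": 0.155, "dy": 0.035, "dz": 0.03, "az": -2.4, "grip": 0.0854}, {"ax": 0, "ay": 0, "dx": 0.155, "dy": 0.035, "dz": 0.08, "az": -2.4, "grip": 0.0854}, {"ax": 0, "ay": 0, "dx": 0.155, "dy": 0.035, "dz": 0.08, "az": -2.4, "grip": 0.0854}]}}

```text
time: 2.75
tcp_pos: [0.5264, -0.2621, 0.1479]
tool_rot: [-2.257, -2.173, 0.007]
force: [-1.1, -0.0, -0.5]
grip_width: 1.002
```

```bash
python3 -c "
from h import *
s=get_image('scene');t=get_image('top')
A=np.hstack([crop(s,370,90,100,120,4),crop(t,410,200,100,120,4)])
cv2.imwrite('pics/c2.png',A[:,:,::-1])
to([.529,-.262,.077],down(-2))"
```

```text
t 2.85 tcp [ 0.5292 -0.2645  0.1521] F [-0.0912  0.5135  0.0939] w 0.999 q [ 0.6195  0.6261 -0.3119  1.6891  0.24    0.8634  0.1655]
d [ 0.0026 -0.0003  0.0751] a/10deg [ 0.0021  0.0057 -0.0344]
```

View pics/c2.png

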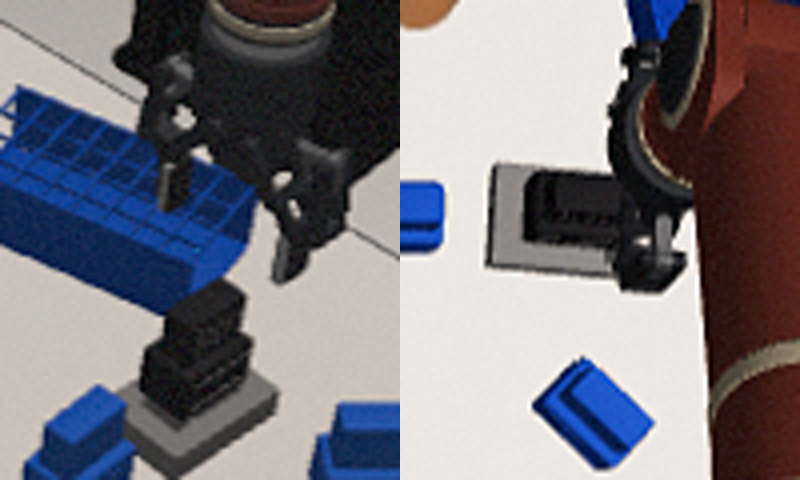

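The gripper hangs straddling the pack head: in the scene crop the fingers are at (175,190) and (290,260), and the head is below at (205,310). I'll descend and grip.

{"fn": "step_arm", "kwargs": {"steps": [{"ax": 0, "ay": 0, "az": 0, "dx": 0.003, "dy": 0.0, "dz": 0.03, "grip": 0.0854}, {"ax": 0, "ay": 0, "az": 0, "dx": 0.003, "dy": 0.0, "dz": 0.06, "grip": 0.0854}, {"ax": 0, "ay": 0, "az": 0, "dx": 0.003, "dy": 0.0, "dz": 0.075, "grip": 0.0854}, {"ax": 0, "ay": 0, "az": 0, "dx": 0.003, "dy": 0.0, "dz": 0.075, "grip": 0.03}, {"ax": 0, "ay": 0, "az": 0, "dx": 0.003, "dy": 0.0, "dz": 0.075, "grip": 0.0}]}}

```text
time: 3.48
tcp_pos: [0.5304, -0.2609, 0.0779]
tool_rot: [2.263, 2.175, 0.002]
force: [-0.1, 0.5, 0.0]
grip_width: 0.607
```

{"fn": "step_arm", "kwargs": {"steps": [{"ax": 0, "ay": 0, "az": 0, "dx": 0, "dy": 0.0, "dz": 0, "grip": 0.0}, {"ax": 0, "ay": 0, "az": 0, "dx": 0, "dy": 0.0, "dz": 0, "grip": 0.0}, {"ax": 0, "ay": 0, "az": 0, "dx": 0, "dy": 0.0, "dz": 0, "grip": 0.0}]}}

```text
time: 3.85
tcp_pos: [0.5309, -0.2606, 0.0777]
tool_rot: [2.262, 2.176, 0.003]
force: [1.3, 0.2, 5.7]
grip_width: 0.292
```

{"fn": "step_arm", "kwargs": {"steps": [{"ax": 0, "ay": 0, "az": 0, "dx": 0, "dy": 0.0, "dz": 0, "grip": 0.0}, {"ax": 0, "ay": 0, "az": 0, "dx": 0, "dy": 0.0, "dz": -0.03, "grip": 0.0}, {"ax": 0, "ay": 0, "az": 0, "dx": 0, "dy": 0.0, "dz": -0.07, "grip": 0.0}, {"ax": 0, "ay": 0, "az": 0, "dx": 0, "dy": 0.0, "dz": -0.12, "grip": 0.0}, {"ax": 0, "ay": 0, "az": 0, "dx": 0, "dy": 0.0, "dz": -0.12, "grip": 0.0}]}}

```text
time: 4.47
tcp_pos: [0.531, -0.2607, 0.1995]
tool_rot: [2.26, 2.173, 0.004]
force: [0.6, -0.8, -3.1]
grip_width: 0.298
```

```bash
python3 -c "
from h import *
s=get_image('scene');t=get_image('top')
A=np.hstack([crop(s,380,90,80,100,5),crop(t,410,200,80,100,5)])
cv2.imwrite('pics/c3.png',A[:,:,::-1])
to([.529,-.262,.077],down(-2))"
```

```text
t 4.58 tcp [ 0.5277 -0.2599  0.195 ] F [-0.6037 -0.4191 -5.7073] w 0.291 q [ 0.6264  0.5748 -0.3307  1.6475  0.2176  0.9595  0.1799]
d [-0.0022  0.0018  0.118 ] a/10deg [-0.0209 -0.0051 -0.0238]
```

View pics/c3.png

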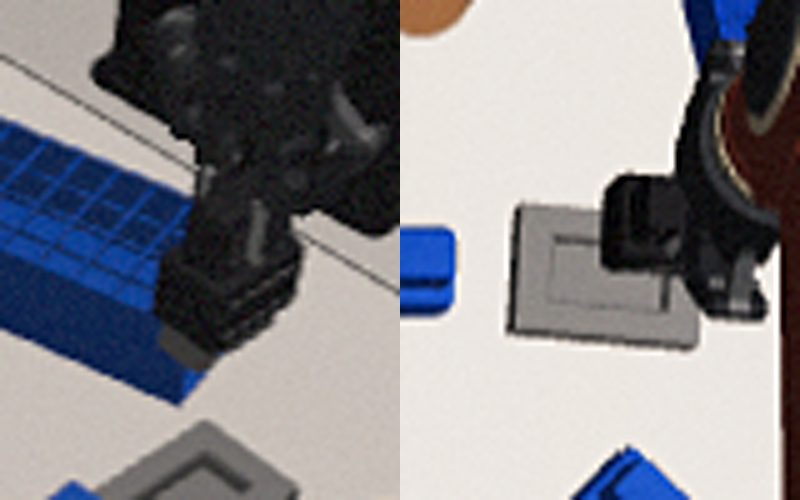

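Both crops show a prong stub under the case's +y face at scene crop (185,345). I'll overlay the model both ways round to tell the orientation.

```bash
cat >> h.py <<'E'
BX=lambda x,y0,y1,z0,z1:np.array([[a,b,c] for a in(-x,x) for b in(y0,y1) for c in(z0,z1)])
PK=[BX(.014,-.028,.006,0,.02),BX(.014,.014,.028,0,.02),BX(.022,-.032,.032,.02,.06),BX(.013,-.027,.027,.06,.096)]
def overlay(im,n,o,R,x,y,w,h,s,cols=((255,0,0),(0,255,0),(255,255,0),(0,255,255))):
    A=crop(im,x,y,w,h,s).copy()
    for b,c in zip(PK,cols):
        uv=(proj(n,b@R.T+o)-[x,y]+.5)*s
        cv2.polylines(A,[cv2.convexHull(uv.astype(np.int32))],True,c,1)
    return A
E
python3 -c "
from h import *
s=get_image('scene');ob=observe()
Rt=Ro.from_rotvec(ob['tool_rot']).as_matrix()
Rp=np.c_[Rt[:,1],Rt[:,0],-Rt[:,2]];o=ob['tcp_pos']-.019*Rt[:,2]-.084*Rp[:,2]
F=Rp@np.diag([-1,-1,1])
cv2.imwrite('pics/c4.png',np.hstack([overlay(s,'scene',o,Rp,390,110,66,90,6),overlay(s,'scene',o,F,390,110,66,90,6)])[:,:,::-1])
print(o)
"
```

```text
[ 0.5268 -0.2596  0.1291]
```

View pics/c4.png

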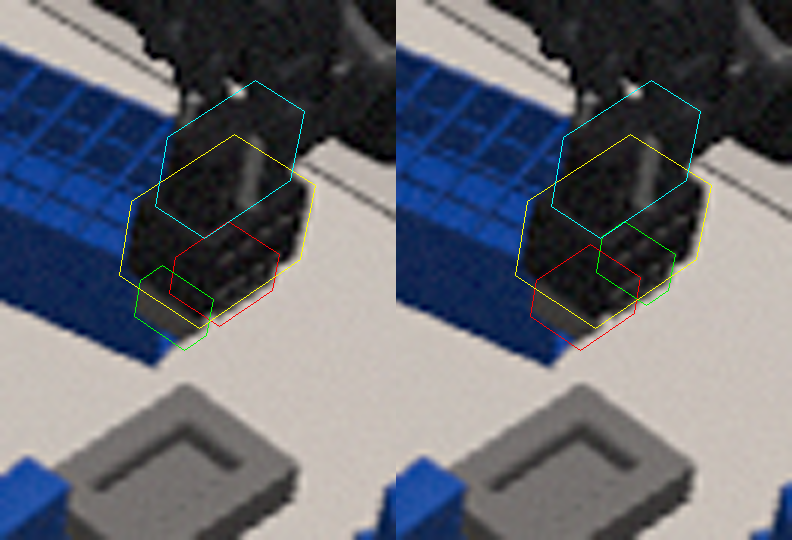

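```bash
python3 -c "
from h import *
s=get_image('scene').mean(2).astype(int)
print('     ',list(range(408,440)))
for r in range(148,172): print(r,' '.join('%3d'%v for v in s[r,408:440]))
ob=observe();Rt=Ro.from_rotvec(ob['tool_rot']).as_matrix()
Rp=np.c_[Rt[:,1],Rt[:,0],-Rt[:,2]];o=ob['tcp_pos']-.019*Rt[:,2]-.084*Rp[:,2]
for nm,R in (('same',Rp),('flip',Rp@np.diag([-1,-1,1]))):
  m=np.zeros((480,640),np.uint8)
  for b in PK: cv2.fillConvexPoly(m,cv2.convexHull(np.round(proj('scene',b@R.T+o)).astype(np.int32)),1)
  print(nm)
  for r in range(152,172): print(r,''.join('#' if v else '.' for v in m[r,408:440]))
"
```

```text
[408, 409, 410, 411, 412, 413, 414, 415, 416, 417, 418, 419, 420, 421, 422, 423, 424, 425, 426, 427, 428, 429, 430, 431, 432, 433, 434, 435, 436, 437, 438, 439]
148  73  80  66  52  31  18  25  25   6  22  19  25  30  34  36  22  23  29  36  40  39  26  26  22  23  22  37  51  38  17  21  27
149  79  76  78  71  17  17  24  27  27  25  21  18  29  19  29  32  37  40  37  32  39  26  24  25  45  71  61  40  26  21   6  32
150  82  78  76  56   9  11  20  27  20  14   8  20  29  24  18  35  32  41  37  34  22  26  19  31  54  38  25  30   8  10  10  86
151  81  84  70  42  13  28  26  18  22  19  22  18  27  17  25  24  32  30  27  32  18  40  66  49  39  22  18  20  11  42  52  89
152  49  67  66  43  13  17  24  17  22  25  25  21  22  16  23  12  20  26  25  17  30  48  40  25  14  27  19  14  35  36  35 123
153  45  48  43  29  15  29  14  14  18  19  22  18  13   7  22  21  23  17  44  65  47  29  24  24  16  18  46  63  44   7  79 163
154  41  47  49  29  12  19  24  16  11  27  25  28  25  32  22  14  27  17  25  42  21  27  25  25  16  30  42  31  55 138 193 195
155  41  46  38
[... 3018 characters left out ...]
3 .###############################
154 .##############################.
155 .############################...
156 .###########################....
157 ..##########################....
158 ....########################....
159 ....#######################.....
160 ....######################......
161 ....##################.#........
162 ....##################..........
163 .....################...........
164 .......############.............
165 ........##########..............
166 .........#######................
167 ...........####.................
168 ............#...................
169 ................................
170 ................................
171 ................................
```

The notch at (425,163) matches the "same" model: the narrow prong is on +y, so the way round is right. Next I'll work out the approach over the socket.

```bash
cat >> h.py <<'E'
PC=np.array([.5746,.1477,.0696])
RP=Ro.from_euler("zy",[1,-30],degrees=True).as_matrix()
RT=np.c_[RP[:,1],RP[:,0],-RP[:,2]]
def tcp_for(x,y,h): return PC+RP@[x,y,h+.065]
E
python3 -c "
from h import *
print(tcp_for(0,-.0135,.006))
to(tcp_for(0,-.0135,.1),RT)"
```

```text
[0.5393 0.1342 0.1312]
t 4.67 tcp [ 0.5272 -0.2597  0.1938] F [-0.2691  0.4915 -3.4187] w 0.294 q [ 0.6262  0.5765 -0.3303  1.6484  0.2176  0.9594  0.18  ]
d [ 0.3923 -0.0503 -0.0178] a/10deg [-3.0337  0.0204 -0.3191]
```

{"fn": "step_arm", "kwargs": {"steps": [{"ax": 0, "ay": 0, "az": 0, "dx": 0.03, "dy": 0, "dz": -0.02, "grip": 0}, {"ax": 0, "ay": 0, "az": 0, "dx": 0.085, "dy": -0.01, "dz": -0.035, "grip": 0}, {"ax": 0, "ay": 0, "az": -0.05, "dx": 0.14, "dy": -0.02, "dz": -0.035, "grip": 0}, {"ax": 0, "ay": 0, "az": -0.1, "dx": 0.195, "dy": -0.03, "dz": -0.035, "grip": 0}, {"ax": -0.7, "ay": 0, "az": -0.15, "dx": 0.245, "dy": -0.04, "dz": -0.035, "grip": 0}]}}

```text
time: 5.3
tcp_pos: [0.4994, -0.0111, 0.2296]
tool_rot: [2.17, 2.146, 0.133]
force: [1.9, 0.7, -3.3]
grip_width: 0.296
```

```bash
python3 -c "
from h import *
to(tcp_for(0,-.0135,.1),RT)"
```

```text
t 5.3 tcp [ 0.4994 -0.0111  0.2296] F [ 1.9018  0.6965 -3.3039] w 0.296 q [ 0.2655  0.3534 -0.3893  1.9408  0.2097  0.7594 -0.2491]
d [ 0.1452 -0.0107  0.0159] a/10deg [-2.2951 -0.0041 -0.1603]
```

{"fn": "step_arm", "kwargs": {"steps": [{"ax": -0.7, "ay": 0, "az": -0.05, "dx": 0.045, "dy": -0.003, "dz": 0.0, "grip": 0}, {"ax": -1.4, "ay": 0, "az": -0.1, "dx": 0.09, "dy": -0.006, "dz": 0.005, "grip": 0}, {"ax": -2.1, "ay": 0, "az": -0.15, "dx": 0.13, "dy": -0.009, "dz": 0.01, "grip": 0}, {"ax": -2.3, "ay": 0, "az": -0.16, "dx": 0.145, "dy": -0.01, "dz": 0.016, "grip": 0}, {"ax": -2.3, "ay": 0, "az": -0.16, "dx": 0.145, "dy": -0.01, "dz": 0.016, "grip": 0}]}}

```text
time: 5.92
tcp_pos: [0.4895, 0.1341, 0.2112]
tool_rot: [1.904, 1.951, 0.504]
force: [0.2, 0.0, -3.5]
grip_width: 0.296
```

```bash
python3 -c "
from h import *
s=get_image('scene');t=get_image('top')
ob=observe();Rt=Ro.from_rotvec(ob['tool_rot']).as_matrix()
Rp=np.c_[Rt[:,1],Rt[:,0],-Rt[:,2]];o=ob['tcp_pos']-.019*Rt[:,2]-.084*Rp[:,2]
cv2.imwrite('pics/c5.png',np.hstack([overlay(s,'scene',o,Rp,230,170,120,150,3.3333),overlay(t,'top',o,Rp,255,180,80,100,5)])[:,:,::-1])
to(tcp_for(0,-.0135,.035),RT)"
```

```text
t 6.03 tcp [0.4902 0.1328 0.2116] F [ 0.2012 -1.0383 -3.3142] w 0.296 q [-0.5499  0.2826  0.1456  2.2627  0.9418  0.2045 -1.2895]
d [0.0015 0.0027 0.0652] a/10deg [-0.0303  0.0121  0.0281]
```

View pics/c5.png

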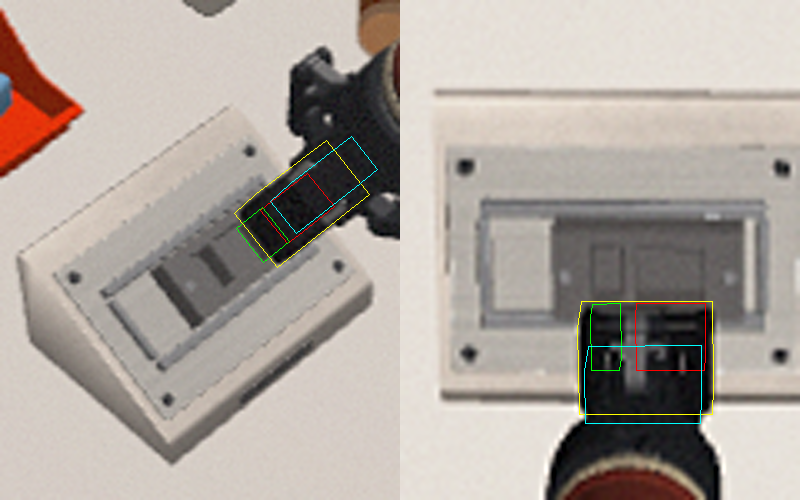

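The overlay fits the pack in both views. In the top crop the prongs (y span 591–705) line up with the socket holes (590–707), and the block centre is about -13.5 mm on the panel. I'll close in to just above the block.

{"fn": "step_arm", "kwargs": {"steps": [{"ax": 0, "ay": 0, "az": 0, "dx": 0.001, "dy": 0.0015, "dz": 0.025, "grip": 0}, {"ax": 0, "ay": 0, "az": 0, "dx": 0.001, "dy": 0.002, "dz": 0.05, "grip": 0}, {"ax": 0, "ay": 0, "az": 0, "dx": 0.0015, "dy": 0.0025, "dz": 0.065, "grip": 0}, {"ax": 0, "ay": 0, "az": 0, "dx": 0.0015, "dy": 0.0025, "dz": 0.065, "grip": 0}, {"ax": 0, "ay": 0, "az": 0, "dx": 0.0015, "dy": 0.0025, "dz": 0.065, "grip": 0}]}}

```text
time: 6.65
tcp_pos: [0.527, 0.1313, 0.1575]
tool_rot: [1.911, 1.94, 0.506]
force: [-0.7, -0.1, -3.3]
grip_width: 0.301
```

```bash
python3 -c "
from h import *
to(tcp_for(0,-.0135,.022),RT)"
```

```text
t 6.65 tcp [0.527  0.1313 0.1575] F [-0.7274 -0.0843 -3.3312] w 0.301 q [-0.5088  0.4348  0.1583  2.2494  1.7622  0.1252 -2.0996]
d [ 0.0029 -0.0025  0.0129] a/10deg [-0.0166  0.0179 -0.0087]
```

```bash
cat >> h.py <<'E'
def avg(h=.022,x=0,y=-.0135,n=8):
    P=[];W=[];F=[]
    for _ in range(n):
        get_image("top");o=observe();P.append(o["tcp_pos"]);W.append(o["tool_rot"]);F.append(o["force"])
    p=np.mean(P,0);R=Ro.from_rotvec(np.mean(W,0)).as_matrix()
    print("t",round(o["time"],2),"sd",np.std(P,0),"tcp",p,"Fpanel",RP.T@np.mean(F,0),"w",round(o["grip_width"],3))
    print("panel pos of pack",RP.T@(p-PC)-[0,0,.065],"tilt err a/10deg",np.degrees(Ro.from_matrix(R.T@RT).as_rotvec())/10)
    print("d",R.T@(tcp_for(x,y,h)-p)," q",o["q"])
E
python3 -c "
from h import *
avg()"
```

```text
t 7.05 sd [0.0001 0.0006 0.0004] tcp [0.5273 0.1317 0.1584] Fpanel [-1.49   -0.1221 -2.9164] w 0.296
panel pos of pack [ 0.0032 -0.016   0.0356] tilt err a/10deg [-0.0079  0.0171 -0.0109]
d [ 0.0026 -0.0032  0.0135]  q [-0.5158  0.4331  0.1643  2.2485  1.7589  0.1239 -2.0974]
```

{"fn": "step_arm", "kwargs": {"steps": [{"ax": 0, "ay": 0, "az": 0, "dx": 0.0013, "dy": -0.0015, "dz": 0.003, "grip": 0}, {"ax": 0, "ay": 0, "az": 0, "dx": 0.0025, "dy": -0.003, "dz": 0.006, "grip": 0}, {"ax": 0, "ay": 0, "az": 0, "dx": 0.0025, "dy": -0.003, "dz": 0.006, "grip": 0}]}}

```text
time: 7.42
tcp_pos: [0.5275, 0.1352, 0.1518]
tool_rot: [1.909, 1.941, 0.509]
force: [0.4, -0.4, -3.0]
grip_width: 0.296
```

```bash
python3 -c "
from h import *
avg(n=4)
t=get_image('top');s=get_image('scene')
cv2.imwrite('pics/c6.png',np.hstack([crop(s,240,190,100,100,4),crop(t,265,200,80,80,5)])[:,:,::-1])
"
```

```text
t 7.62 sd [0.0001 0.     0.0001] tcp [0.5278 0.135  0.1521] Fpanel [-1.5836 -0.3756 -3.1613] w 0.296
panel pos of pack [ 0.0005 -0.0127  0.0299] tilt err a/10deg [-0.0016  0.0132 -0.0043]
d [-0.0008 -0.0005  0.0079]  q [-0.4703  0.4455  0.0952  2.251   1.8249  0.1598 -2.168 ]
```

View pics/c6.png

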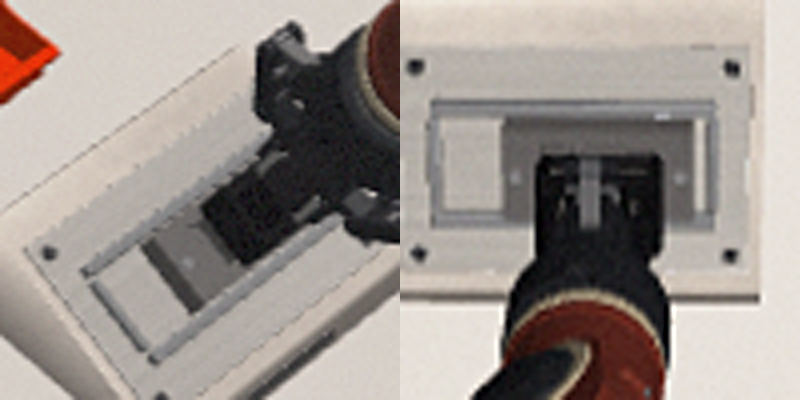

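The pack sits just over the block, with the case at top crop (537–663) and the block at (502–697). I'll feel in.

{"fn": "step_arm", "kwargs": {"steps": [{"ax": 0, "ay": 0, "az": 0, "dx": -0.0007, "dy": -0.0005, "dz": 0.003, "grip": 0}, {"ax": 0, "ay": 0, "az": 0, "dx": -0.0007, "dy": -0.0005, "dz": 0.005, "grip": 0}, {"ax": 0, "ay": 0, "az": 0, "dx": -0.0007, "dy": -0.0005, "dz": 0.007, "grip": 0}, {"ax": 0, "ay": 0, "az": 0, "dx": -0.0007, "dy": -0.0005, "dz": 0.008, "grip": 0}]}}

```text
time: 8.22
tcp_pos: [0.5314, 0.1355, 0.1451]
tool_rot: [1.908, 1.942, 0.511]
force: [-1.2, 1.9, -1.8]
grip_width: 0.297
```

```bash
python3 -c "
from h import *
avg(.006,n=4)"
```

```text
t 8.43 sd [0. 0. 0.] tcp [0.5314 0.1355 0.145 ] Fpanel [-1.7018  2.8081 -3.1144] w 0.298
panel pos of pack [ 0.0001 -0.0122  0.0219] tilt err a/10deg [-0.0017  0.0007  0.002 ]
d [-0.0013 -0.0001  0.0159]  q [-0.4254  0.4628  0.0392  2.2483  1.8844  0.1852 -2.2224]
```

{"fn": "step_arm", "kwargs": {"steps": [{"ax": 0, "ay": 0, "az": 0, "dx": -0.0005, "dy": 0, "dz": 0.002, "grip": 0}, {"ax": 0, "ay": 0, "az": 0, "dx": -0.001, "dy": 0, "dz": 0.004, "grip": 0}, {"ax": 0, "ay": 0, "az": 0, "dx": -0.001, "dy": 0, "dz": 0.006, "grip": 0}]}}

```text
time: 8.8
tcp_pos: [0.5343, 0.1353, 0.1401]
tool_rot: [1.907, 1.944, 0.513]
force: [-1.7, 4.7, 0.5]
grip_width: 0.297
```

```bash
python3 -c "
from h import *
avg(.006,n=4)"
```

```text
t 9.0 sd [0. 0. 0.] tcp [0.5344 0.1353 0.14  ] Fpanel [-0.9523  5.8064 -1.2112] w 0.298
panel pos of pack [ 0.0002 -0.0124  0.016 ] tilt err a/10deg [-0.0014 -0.008   0.0063]
d [-0.0011 -0.0002  0.01  ]  q [-0.3957  0.4758  0.0043  2.2458  1.9221  0.2015 -2.2548]
```

The prongs are about 10 mm in. The hole presses the pack gently towards +y, so I'll follow it and continue.

{"fn": "step_arm", "kwargs": {"steps": [{"ax": 0, "ay": 0, "az": 0, "dx": 0.001, "dy": 0, "dz": 0.002, "grip": 0}, {"ax": 0, "ay": 0, "az": 0, "dx": 0.0015, "dy": 0, "dz": 0.005, "grip": 0}, {"ax": 0, "ay": 0, "az": 0, "dx": 0.0015, "dy": 0, "dz": 0.008, "grip": 0}, {"ax": 0, "ay": 0, "az": 0, "dx": 0.0015, "dy": 0, "dz": 0.009, "grip": 0}]}}

```text
time: 9.5
tcp_pos: [0.5391, 0.1357, 0.1321]
tool_rot: [1.908, 1.942, 0.511]
force: [-6.0, 4.7, 7.2]
grip_width: 0.295
```

```bash
python3 -c "
from h import *
avg(.006,n=4)"
```

```text
t 9.7 sd [0. 0. 0.] tcp [0.5391 0.1357 0.1322] Fpanel [-0.8644  5.6283  1.1214] w 0.297
panel pos of pack [ 0.0003 -0.012   0.0069] tilt err a/10deg [0.0013 0.0037 0.0009]
d [-0.0015 -0.0003  0.0009]  q [-0.3679  0.4969 -0.0318  2.2405  1.9593  0.2252 -2.2907]
```

{"fn": "step_arm", "kwargs": {"steps": [{"ax": 0, "ay": 0, "az": 0, "dx": 0.0005, "dy": 0, "dz": 0.0015, "grip": 0}, {"ax": 0, "ay": 0, "az": 0, "dx": 0.0005, "dy": 0, "dz": 0.003, "grip": 0}, {"ax": 0, "ay": 0, "az": 0, "dx": 0.0005, "dy": 0, "dz": 0.003, "grip": 0}]}}

```text
time: 10.07
tcp_pos: [0.5395, 0.1359, 0.132]
tool_rot: [1.908, 1.939, 0.514]
force: [-15.3, 3.4, 24.8]
grip_width: 0.291
```

```bash
python3 -c "
from h import *
avg(.006,n=4)"
```

```text
t 10.28 sd [0. 0. 0.] tcp [0.5395 0.1359 0.132 ] Fpanel [-0.9977  3.2752 29.2399] w 0.296
panel pos of pack [ 0.0006 -0.0119  0.0065] tilt err a/10deg [ 0.0187  0.0014 -0.008 ]
d [-0.0016 -0.0006  0.0005]  q [-0.3602  0.4981 -0.0432  2.2415  1.9693  0.2331 -2.3019]
```

It is hard against the block at about 6.5 mm with 29 N, which means home. I'll relax the push, open and back out along the normal.

{"fn": "step_arm", "kwargs": {"steps": [{"ax": 0, "ay": 0, "az": 0, "dx": 0.0, "dy": 0, "dz": -0.002, "grip": 0.0}, {"ax": 0, "ay": 0, "az": 0, "dx": 0.0, "dy": 0, "dz": -0.002, "grip": 0.06}, {"ax": 0, "ay": 0, "az": 0, "dx": 0.0, "dy": 0, "dz": -0.002, "grip": 0.06}, {"ax": 0, "ay": 0, "az": 0, "dx": 0.0, "dy": 0, "dz": -0.002, "grip": 0.06}, {"ax": 0, "ay": 0, "az": 0, "dx": 0.0, "dy": 0, "dz": -0.002, "grip": 0.06}]}}

```text
time: 10.9
tcp_pos: [0.5395, 0.1346, 0.131]
tool_rot: [1.909, 1.939, 0.508]
force: [-0.5, 0.4, 1.2]
grip_width: 0.7
```

{"fn": "step_arm", "kwargs": {"steps": [{"ax": 0, "ay": 0, "az": 0, "dx": 0.0, "dy": 0, "dz": -0.015, "grip": 0.06}, {"ax": 0, "ay": 0, "az": 0, "dx": 0.0, "dy": 0, "dz": -0.035, "grip": 0.06}, {"ax": 0, "ay": 0, "az": 0, "dx": 0.0, "dy": 0, "dz": -0.06, "grip": 0.06}, {"ax": 0, "ay": 0, "az": 0, "dx": 0.0, "dy": 0, "dz": -0.09, "grip": 0.06}, {"ax": 0, "ay": 0, "az": 0, "dx": 0.0, "dy": 0, "dz": -0.12, "grip": 0.06}]}}

```text
time: 11.52
tcp_pos: [0.4785, 0.1351, 0.2344]
tool_rot: [1.91, 1.941, 0.501]
force: [2.0, -0.3, 0.1]
grip_width: 0.699
```

```bash
python3 -c "
from h import *
avg(.1,n=2)
t=get_image('top');s=get_image('scene');o=PC+RP@[0,-.012,.006]
print([(n,r['p'],r['uv']) for n in('top','scene') for k in('small_bottle','tip_store') for r in search_frame(n,k)[:1]])
cv2.imwrite('pics/c7.png',np.vstack([np.hstack([crop(s,240,180,100,75,4),overlay(s,'scene',o,RP,240,180,100,75,4)]),np.hstack([crop(t,250,180,100,75,4),overlay(t,'top',o,RP,250,180,100,75,4)])])[:,:,::-1])
"
```

```text
t 11.62 sd [0.0012 0.0006 0.0005] tcp [0.4773 0.1384 0.2391] Fpanel [0.4721 0.478  1.7181] w 0.697
panel pos of pack [ 0.0003 -0.0094  0.1305] tilt err a/10deg [ 0.0179 -0.0226  0.0068]
d [-0.0043 -0.0004  0.0305]  q [-0.3885  0.2177 -0.0873  2.2471  0.9116  0.3123 -1.2781]
[('top', 0.7, [349.3, 314.6]), ('top', 0.8, [198.0, 204.9]), ('scene', 0.76, [395.9, 281.1]), ('scene', 0.63, [177.2, 302.3])]
```

View pics/c7.png

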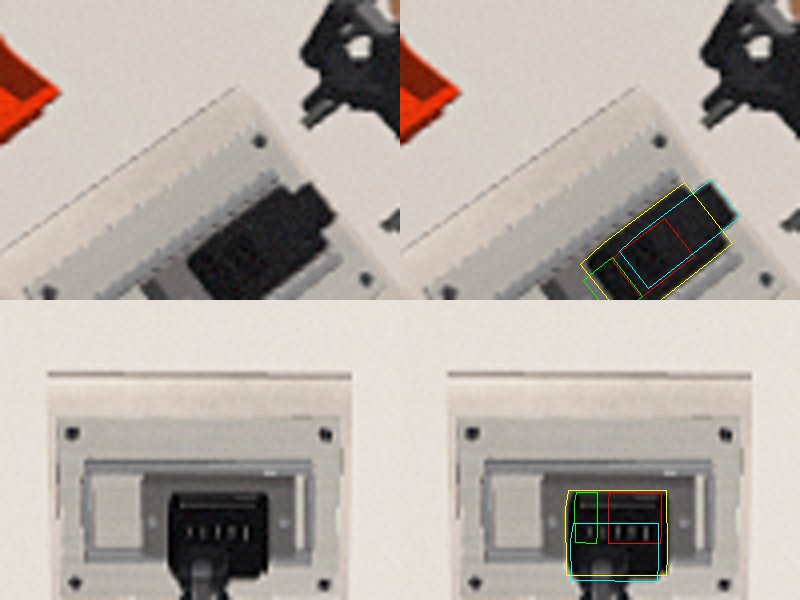

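The released pack stands square in the block. The home-pose overlay fits it in both views (case at top crop 568–667), the gripper is clear, and the bystanders are where they were. I'll hand in.

```bash
python3 -c "
from rig import *
print(observe()['force']);print(close_job())"
```

```text
[ 0.46417786  0.64270168 -0.18862144]
the job is handed in; nothing more can be done
None
```

I took the black pack out of the cradle, plugged it home in the socket block and let go. The job was handed in at about 11.6 s of the 48 s allowed; no verdict comes back.

- **Way round:** when I lifted the pack, the gap between its prongs showed the narrow prong towards +y, so it needed no turning.
- **Fit:** I found the block in the pictures, about 13.5 mm to -y of the middle. The prongs went in with at most about 6 N of side force. The pack then stopped hard at about 6.5 mm above the panel (home is 6 mm), under 29 N. By the arm's own reading it sat at x ≈ 0.6 mm and y ≈ -12 mm on the panel, nearly square to it (within about 0.004 rad).
- **After release:** the home-pose model drawn over both pictures fitted the pack, and the gripper had backed off about 120 mm along the normal. The small bottle and the tip store were found within about 2 pixels of where they started.
- **Disagreed:** a few network detections were wrong; for example, one labelled the dock as the small bottle, and I ignored them. At one point the arm stood about 3 mm from its target, so I averaged its readings and corrected before inserting. No check failed.

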